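# Check the spare-valve case against its layout strip

### The job

Lift the clear lid of the spare-valve case back until it stands upright, and leave it open. Compare the three valves with the colour dots on the layout strip lying in front of the case (the side towards the robot): one valve has a colour that does not match the dot for its well. Take that valve out and stand it upright in the orange return tray; leave the two right valves in their wells and do not disturb the bottle and the jar.

Things in the scene. Friction and masses are not known exactly. Their poses are not given: they have to be found in the camera images.
- case: Grey open-topped case, fixed, outer 110 (x) x 260 (y) x 62 high, walls and floor 5. Origin: centre of underside; +x towards the hinge, away from the robot. A white insert (top 17 above the bench) has three square wells, 37 wide, down to the floor, at x = 0, y = +80, 0, -80, each with one upright valve. 30 mm free from an end valve to the end wall; nothing else stands above the insert.
- lid (a joint): Clear flat lid with grey rim, 110 x 260 x 6, 0.18 kg, hinged along the case's far (+x) top edge. 0 = closed, grows as the near edge is lifted up and back, 1.57 = upright, stop at 1.75 rad. Stiff hinge (0.18 N m): it stays wherever it is left; 2 to 3 N at the handle moves it. May start ajar by up to 0.2 rad.
- lid_bar (a point): Middle of the lid's handle: a blue round bar, diameter 12, 96 long along the case's y, on two 8 mm arms that hold it 40 in front of the lid's near edge, in the lid's plane (34 free between bar and edge, nothing above or below). 150 from the hinge; 66 above the bench with the lid closed. The frame turns with the lid.
- lid_hinge (a point): Middle of the hinge line of the lid (on the axis to within 3 mm), 66 above the bench; the bar moves in an arc of radius 150 about it.
- strip_place (a point): The place on the bench for the case's own layout strip: 135 in front of the case's centre (-x of the case), on the robot's side.
- well0 (a point): Centre of the floor of the left (+y) well of the case (case y = +80), 5 above the bench.
- well1 (a point): Centre of the floor of the middle well of the case (case y = +0), 5 above the bench.
- well2 (a point): Centre of the floor of the right (-y) well of the case (case y = -80), 5 above the bench.
- valve_blue: Valve cartridge: an upright solid cylinder 30 in diameter and 50 high, 0.06 to 0.13 kg, steel with a blue top (upper 16). Origin: centre of its underside, z along it. It starts in the left (+y) well. Can be gripped across its diameter anywhere above the insert (more than 12 above its underside).
- valve_yellow: Valve cartridge: an upright solid cylinder 30 in diameter and 50 high, 0.06 to 0.13 kg, steel with a yellow top (upper 16). Origin: centre of its underside, z along it. It starts in the middle well. Can be gripped across its diameter anywhere above the insert (more than 12 above its underside).
- valve_red: Valve cartridge: an upright solid cylinder 30 in diameter and 50 high, 0.06 to 0.13 kg, steel with a red top (upper 16). Origin: centre of its underside, z along it. It starts in the right (-y) well. Can be gripped across its diameter anywhere above the insert (more than 12 above its underside).
- strip_blue: White strip, 40 x 240 x 2, fixed flat on the bench parallel to the case; three 30 mm dots: green at +y (left well), yellow in the middle, red at -y (right well): by it the blue valve is wrong. Origin: centre of underside. Only the strip in front of the case (robot's side) is this case's layout; the two behind it belong to other cases.
- strip_yellow: White strip, 40 x 240 x 2, fixed flat on the bench parallel to the case; three 30 mm dots: blue at +y (left well), green in the middle, red at -y (right well): by it the yellow valve is wrong. Origin: centre of underside. Only the strip in front of the case (robot's side) is this case's layout; the two behind it belong to other cases.
- strip_red: White strip, 40 x 240 x 2, fixed flat on the bench parallel to the case; three 30 mm dots: blue at +y (left well), yellow in the middle, green at -y (right well): by it the red valve is wrong. Origin: centre of underside. Only the strip in front of the case (robot's side) is this case's layout; the two behind it belong to other cases.
- tray_orange: Orange return tray, fixed, open-topped, 130 x 130 x 25 high, walls and floor 5. Origin: centre of its underside. It stands left or right of the case.
- tray_white: White tray of the same shape on the other side of the case; not to be used.
- bottle: Bystander: amber bottle, 70 in diameter, 160 high, standing. Origin: centre of its underside.
- jar: Bystander: white jar with a blue cap, 60 in diameter, 70 high, standing. Origin: centre of its underside.
Mind the look-alikes: they are no part of the job. What is shaped like the strip_red but turquoise is not meant.

How it is judged:
By the outcome, as a careful person would: the job done as asked, in the order asked, and still so for the second after the job is handed in, with the robot touching nothing.
It also fails if it takes over 58 s, if anything falls off the work surface, if the arm or the gripper's body presses on something with over 40 N, if the wrist force passes 120 N, or if a joint passes its speed limit or range.

### The arm

A 6-joint arm with a two-finger parallel gripper is mounted at the origin on the work surface. World frame = base frame: x ahead of the robot, y to its left, z up, the work surface at z = 0. Lengths are in m, angles in rad, forces in N, time in s.
With the tool pointing down it reaches from about 0.375 to 0.9 m from the base axis. Payload 3.1 kg.
Tool frame: the origin (TCP) lies at the very end of the fingers, on their centre line; the grasp point (between the pads) lies 19 mm behind it; z points along the fingers, y is the direction in which the jaws open and shut (so a half turn about z gives the same grasp; the last joint's range is limited). The gripper opens to 87 mm and grips with 3 to 60 N. Pads are 19 mm wide; open, the fingers measure 117 mm over their backs; the gripper's body (75 mm by 190 mm) begins 51 mm behind the grasp point.
Start: joints at [0.962, 0.527, 1.433, -0, 1.181, -0.178], TCP at [0.261, 0.568, 0.223] pointing down, gripper open.
Joint ranges: [-3.08, 3.08], [-0.75, 2.2], [0.22, 2.44], [-1.43, 4.57], [0, 2.65], [-2.85, 2.85]. Speed limits (rad/s): [2.79, 2.79, 3.14, 3.14, 3.14, 3.14].

### API

Orientations are given as a unit quaternion [x, y, z, w].
In Python, from rig import robot gives the robot as it stands. The module is installed in compiled form; this text tells all that it offers.
- The arm moves only by the tool carry_out, never from a script. Its argument "series" is a list of rows, each a list of 7 numbers: the shift along the tool's x, y, z in mm, then the turn, a rotation vector about the tool's x, y, z in degrees, then the gripper command: -1 is shut, 1 is fully open, values between are in proportion. In form: [[tx, ty, tz, rx, ry, rz, claw], ...]. A call has 1 to 8 rows; each row is the pose to reach, as a shift and turn from the pose measured when the call began, along the tool's axes at that moment; what a row does not reach only later rows make up. A row lasts 1/8 s, in which the tool goes at most 62.5 mm and 10.7 degrees, less where a joint would pass 70% of its speed; a pose out of reach is approached as far as the arm can. A call with a gripper value outside its range is refused whole. The fingers move at their own pace and stop on an object; "force" is the grip in N (left out, the last holds). Time passes only in rows, so rows that repeat a pose let the fingers close. It gives the time, the measured TCP pose, the force and the opening at its end, in the units of the state.
- robot.get_obs(): the state, without advancing time (a new reading comes with each control period).
- robot.camera(name): name is "scene" or "side" or "wrist"; returns a dict with "pixels" (480x640x3 uint8, red, green, blue), "fx", "fy", "cx", "cy" (pixels), "k1" (the pictures are not rectified: a ray, as slopes to the right and down, at radius r is drawn at 1 + k1 r^2 times it, then the intrinsics apply), "position" and "attitude" of the camera in the world. Camera axes: x right, y down, z forward; pixel columns grow to the right and rows downward; lengths in m; the calibration is good to about 2 mm. A picture is of the moment at which its call begins. There is no depth.
- robot.hand_in(): hands the job in, once; it reports no verdict.
The state is a dict: "time": time; "q": joint angles; "joint_velocities": joint speeds; "joint_torque": joint torques, N m; "position": TCP position; "tool_rot": TCP orientation; "ft_force": force on the tool from outside, world axes, zero at the start; "moment": the same for the moment, N m; "grip_width": finger opening in m.
Only numpy, scipy, OpenCV 4.12 (cv2) and the standard library are available. Lean on these libraries where they do the work, as an engineer would, in place of code of your own. Each camera call takes 0.05 s, during which the arm holds its last target.

## Working session

There is one attempt and no reset: what is moved stays moved. The work goes in short steps, Python scripts to look and compute and a tool call to move; the robot and the scene stay as the last step left them, time stands still between calls to the robot, and variables do not carry over. Pictures are saved under pics/ and viewed, and the job is handed in when it is done.

Besides the shell and the picture viewer there is one more tool, called after "Request:" as name(argument=value, ...) on one line, values as JSON. carry_out: Moves the arm, as the interface text tells. Its arguments: {"type":"object","properties":{"series":{"type":"array"},"force":{"type":"number"}},"required":["series"]}

```bash
mkdir -p pics
python3 - <<'E'
from rig import robot
import cv2
for n in ["scene","side","wrist"]:
    c=robot.camera(n)
    cv2.imwrite(f"pics/{n}0.png",c["pixels"][:,:,::-1])
    print(n,{k:v for k,v in c.items() if k!="pixels"})
o=robot.get_obs();print(o)
E
```

```text
scene {'fx': 589.4315373711969, 'fy': 589.4315373711969, 'cx': 316.42943126640614, 'cy': 236.21752766219907, 'k1': -0.014741249523670239, 'position': array([ 1.21268818, -0.5194297 ,  1.16348002]), 'attitude': array([ 0.87299185,  0.36795695, -0.11607976, -0.2983595 ])}
side {'fx': 526.5696510989212, 'fy': 526.5696510989212, 'cx': 321.140497542217, 'cy': 240.30611565282348, 'k1': -0.10008622048572871, 'position': array([0.38491105, 0.99380264, 0.63592134]), 'attitude': array([-0.09351396,  0.86368635, -0.49098618,  0.06506611])}
wrist {'fx': 417.6833284035376, 'fy': 417.6833284035376, 'cx': 315.7511707272208, 'cy': 236.76315261734794, 'k1': -0.07839407244937927, 'position': array([0.18334195, 0.60236024, 0.38558865]), 'attitude': array([0.83163687, 0.53329818, 0.08281478, 0.13082388])}
{'time': 0.15, 'q': array([ 9.61475573e-01,  5.28252719e-01,  1.43359535e+00,  1.24379472e-05,
        1.18139121e+00, -1.78519280e-01]), 'joint_velocities': array([-2.82967743e-04, -1.36604227e-03, -4.08608709e-03, -1.32327457e-03,
        1.37902331e-05,  1.00005702e-03]), 'joint_torque': array([ 6.10825791e-04, -4.40429664e+01, -1.76843476e+01,  6.33119093e-02,
        5.52030152e-02, -1.08347660e-04]), 'position': array([0.26065976, 0.5674439 , 0.22180039]), 'tool_rot': array([ 2.13741160e-01,  9.76889983e-01, -7.58047579e-04, -3.21306933e-04]), 'ft_force': array([-0.07312093,  0.28124101,  0.01646837]), 'moment': array([ 0.00373773,  0.05308963, -0.01010763]), 'grip_width': 0.0870024881785078}
```

View pics/scene0.png

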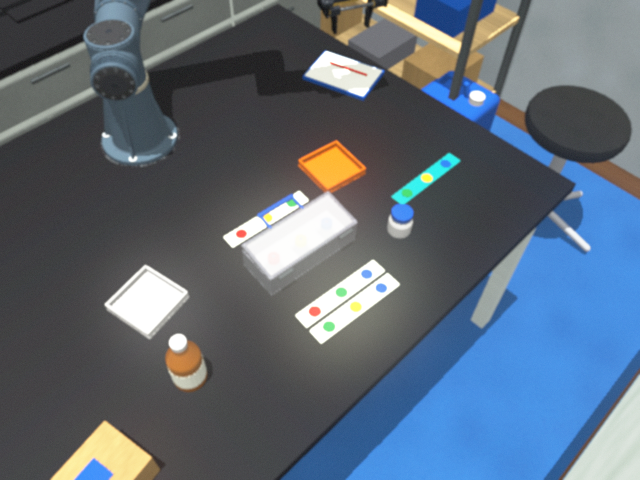

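View pics/side0.png

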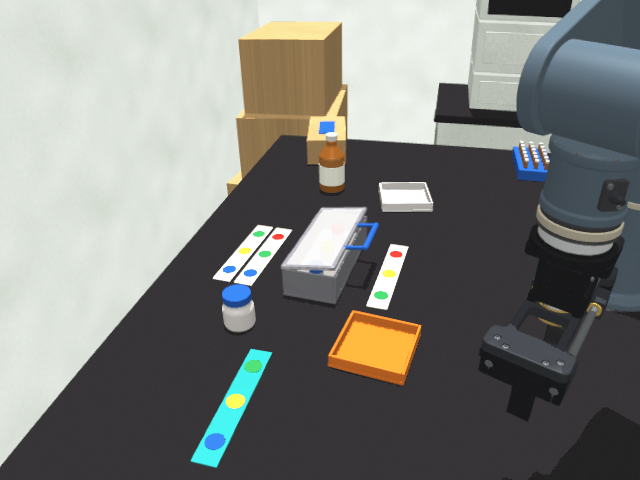

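View pics/wrist0.png

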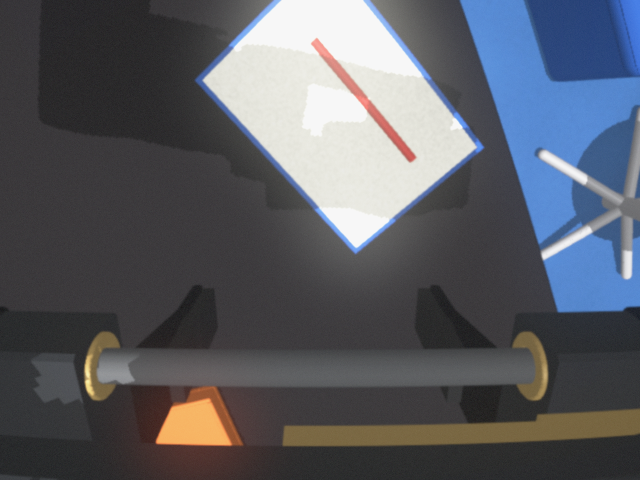

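The strip in front of the case, near (267,220) in the scene view and (388,275) in the side view, reads green (+y), yellow, red. So the blue valve in the left well is the wrong one. The orange tray is on the left, at about (332,167). The lid is slightly ajar. Next I'll measure.

```bash
cat > h.py <<'E'
import numpy as np, cv2
from rig import robot
from scipy.spatial.transform import Rotation as R
def K(c): return np.array([[c["fx"],0,c["cx"]],[0,c["fy"],c["cy"]],[0,0,1.]])
def ray(c,uv):
    xy=(np.array(uv,float)-[c["cx"],c["cy"]])/[c["fx"],c["fy"]]
    s=xy.copy()
    for _ in range(20): s=xy/(1+c["k1"]*(s@s))
    d=R.from_quat(c["attitude"]).apply([s[0],s[1],1.]); return np.array(c["position"]),d
def onz(c,uv,z):
    p,d=ray(c,uv); return p+d*(z-p[2])/d[2]
def proj(c,P):
    v=R.from_quat(c["attitude"]).inv().apply(np.array(P)-c["position"]); s=v[...,:2]/v[...,2:]
    r2=(s**2).sum(-1,keepdims=True); return s*(1+c["k1"]*r2)*[c["fx"],c["fy"]]+[c["cx"],c["cy"]]
def tri(rays):
    A=np.zeros((3,3));b=np.zeros(3)
    for p,d in rays:
        d=d/np.linalg.norm(d);M=np.eye(3)-np.outer(d,d);A+=M;b+=M@p
    X=np.linalg.solve(A,b)
    return X,[np.linalg.norm(np.cross(X-p,d/np.linalg.norm(d))) for p,d in rays]
def blobs(c,col,box=None,amin=15):
    hsv=cv2.cvtColor(c["pixels"],cv2.COLOR_RGB2HSV)
    rng={"red":[((0,120,80),(7,255,255)),((172,120,80),(180,255,255))],"green":[((45,120,60),(75,255,255))],"yellow":[((22,120,120),(34,255,255))],"blue":[((105,130,60),(125,255,255))],"orange":[((8,170,120),(20,255,255))]}[col]
    m=sum(cv2.inRange(hsv,*r) for r in rng)
    if box:
        k=np.zeros_like(m);k[box[1]:box[3],box[0]:box[2]]=1;m=m*k
    n,l,s,ce=cv2.connectedComponentsWithStats(m)
    return m,[(ce[i].round(1),s[i].tolist()) for i in range(1,n) if s[i][4]>=amin]
E
python3 - <<'E'
from h import *
C={n:robot.camera(n) for n in["scene","side"]}
B={"scene":(220,130,410,350),"side":(190,190,440,470)}
for n,c in C.items():
    for col in["red","green","yellow","blue","orange"]:
        for ce,s in blobs(c,col,B[n])[1]: print(n,col,ce,s,onz(c,ce,.002)[:2].round(4))
    x0,y0,x1,y1={"scene":(210,130,420,300),"side":(260,180,450,390)}[n]
    cv2.imwrite(f"pics/{n}z.png",cv2.resize(c["pixels"][y0:y1,x0:x1,::-1],None,fx=3.7 if n=="scene" else 2.8,fy=3.7 if n=="scene" else 2.8,interpolation=cv2.INTER_CUBIC)[:600,:800])
E
```

```text
scene red [240.9 233.2] [237, 230, 9, 7, 51] [ 0.4591 -0.0117]
scene red [314.2 310.8] [309, 307, 11, 9, 72] [ 0.7433 -0.0358]
scene green [406.  192.6] [402, 190, 8, 7, 45] [0.6566 0.3887]
scene green [290.9 202.5] [288, 200, 7, 6, 26] [0.4718 0.1463]
scene green [328.  326.2] [324, 323, 9, 7, 33] [ 0.7926 -0.0412]
scene yellow [267.8 217.1] [264, 214, 8, 7, 34] [0.4669 0.0707]
scene yellow [355.2 306.2] [351, 302, 10, 9, 67] [0.7996 0.0397]
scene blue [275.9 204.9] [258, 194, 40, 24, 145] [0.451  0.1128]
scene blue [400.8 212.5] [391, 204, 19, 19, 299] [0.6914 0.3267]
scene blue [366.2 273.5] [362, 271, 9, 6, 46] [0.7566 0.1238]
scene blue [380.9 287.5] [377, 284, 9, 8, 50] [0.8069 0.1196]
scene orange [331.6 165.5] [299, 140, 67, 50, 2031] [0.4517 0.3173]
side red [277.7 236.3] [272, 234, 12, 6, 51] [ 0.7459 -0.0449]
side red [395.7 253.6] [390, 251, 12, 6, 60] [ 0.4603 -0.0214]
side green [258.3 233.3] [253, 231, 11, 6, 45] [ 0.7968 -0.0498]
side green [264.4 253.4] [259, 251, 12, 6, 58] [0.7529 0.0354]
side green [380.6 294.7] [374, 291, 14, 8, 83] [0.4734 0.1395]
side green [253.  365.6] [245, 360, 17, 12, 165] [0.6586 0.3833]
side yellow [244.5 250.3] [239, 248, 12, 6, 56] [0.8026 0.0315]
side yellow [388.8 273.1] [383, 270, 13, 7, 72] [0.4664 0.0596]
side yellow [234.9 400.5] [226, 394, 19, 14, 205] [0.6609 0.4639]
side blue [365.8 236.1] [344, 222, 35, 29, 314] [ 0.5387 -0.0862]
side blue [228.8 268.9] [223, 266, 13, 7, 68] [0.8097 0.1117]
side blue [250.  272.5] [244, 269, 13, 8, 68] [0.7591 0.1157]
side blue [315.  271.4] [310, 270, 12, 4, 28] [0.6224 0.0839]
side blue [236.1 295.1] [222, 284, 30, 24, 573] [0.7593 0.199 ]
side blue [214.2 441.2] [205, 434, 20, 16, 246] [0.6627 0.545 ]
side orange [375.4 346.7] [328, 310, 93, 75, 4783] [0.462  0.2939]
```

View pics/scenez.png

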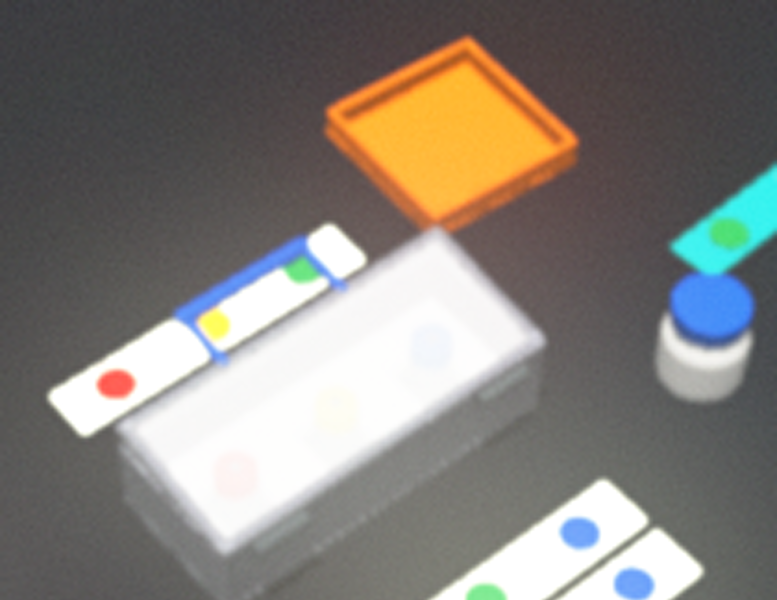

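View pics/sidez.png

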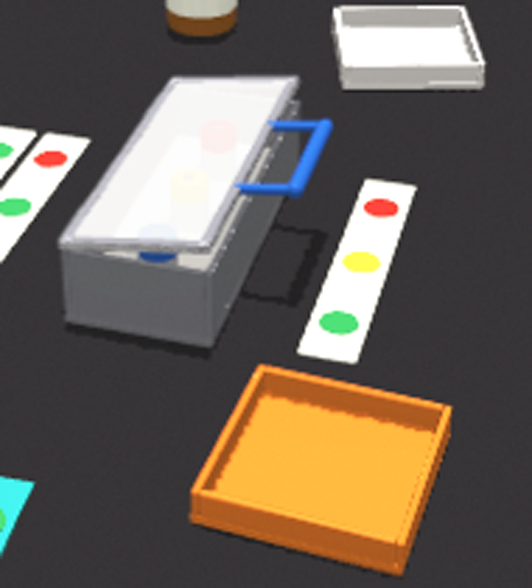

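Run:
```python
from h import *
C={n:robot.camera(n) for n in["scene","side"]}
s,d=C["scene"],C["side"]
P=[((240.9,233.2),(395.7,253.6)),((314.2,310.8),(277.7,236.3)),((380.9,287.5),(228.8,268.9)),((406,192.6),(253,365.6)),
((258.6,215.7),(377.9,223.9)),((292.7,194.9),(366,248.))]
for a,b in P: print(*[x for x in tri([ray(s,a),ray(d,b)])])
m,_=blobs(s,"orange",(220,130,410,350)); ct=max(cv2.findContours(m,0,1)[0],key=cv2.contourArea)
print(cv2.boxPoints(cv2.minAreaRect(ct)),)
o=robot.get_obs();w=robot.camera("wrist");r=R.from_quat(o["tool_rot"])
print("cam in tool",r.inv().apply(w["position"]-o["position"]),r.inv().apply(R.from_quat(w["attitude"]).as_matrix().T).round(3))
# target: tool poses
def delta(pos,xdir):
    x=np.array([np.cos(xdir),np.sin(xdir),0]);z=np.array([0,0,-1.]);T=R.from_matrix(np.c_[x,np.cross(z,x),z])
    print((r.inv().apply(np.array(pos)-o["position"])*1000).round(1),np.degrees((r.inv()*T).as_rotvec()).round(2))
delta([.506,.064,.28],np.radians(85.3))
```

```text
[ 0.46067199 -0.01368334  0.0061566 ] [np.float64(0.0010354483671957816), np.float64(0.0010354483671960637)]
[ 0.74417608 -0.03770032  0.00605536] [np.float64(0.0007569363923961454), np.float64(0.0007569363923960844)]
[0.80767676 0.11724739 0.00574382] [np.float64(0.0006232089384649099), np.float64(0.0006232089384651221)]
[0.65765693 0.38629974 0.00490399] [np.float64(0.0003661934833554517), np.float64(0.00036619348335537277)]
[0.50222649 0.01242965 0.0908846 ] [np.float64(0.003214513628839854), np.float64(0.003214513628839836)]
[0.51140275 0.11442074 0.09127925] [np.float64(0.0024985579438598048), np.float64(0.002498557943859603)]
[[295.50003 162.50002]
 [328.00003 130.00002]
 [367.50003 169.50002]
 [335.00003 202.00002]]
cam in tool [ 0.08484528 -0.00076179 -0.16388721] [[ 0.     1.    -0.   ]
 [-0.952  0.    -0.306]
 [-0.306  0.     0.952]]
[-433.1 -355.4  -57.6] [-3.000e-02  1.000e-02  7.002e+01]
```

Request:
carry_out(series=[[-50,-40,-40,0,0,9,1],[-105,-85,-58,0,0,18,1],[-160,-130,-58,0,0,27,1],[-215,-175,-58,0,0,36,1],[-270,-220,-58,0,0,45,1],[-325,-265,-58,0,0,54,1],[-380,-310,-58,0,0,62,1],[-433,-355,-58,0,0,70,1]])

```text
time: 1.4
position: [0.4758, 0.1278, 0.2808]
tool_rot: [0.737, 0.676, 0.0, 0.0]
ft_force: [0.8, -0.0, 0.3]
grip_width: 0.0869
```

Run:
```python
from h import *
c=robot.camera("wrist");cv2.imwrite("pics/w1.png",c["pixels"][:,:,::-1])
print(robot.get_obs()["position"],robot.get_obs()["tool_rot"],robot.get_obs()["joint_velocities"].round(2))
```

```text
[0.48033966 0.12077096 0.28096265] [ 7.39857381e-01  6.72750337e-01 -1.78009123e-04  4.24360343e-03] [ 0.09 -0.   -0.01  0.06 -0.   -0.03]
```

View pics/w1.png

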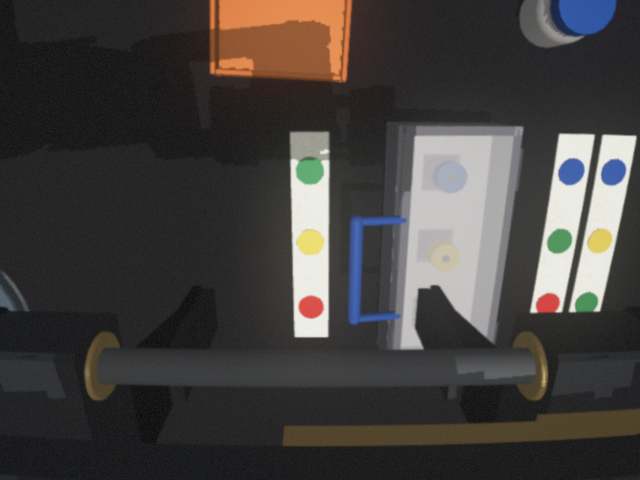

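The wrist view shows the strip in front with green (310,171), yellow (310,242) and red (311,307). The bar runs from (356,220) to (354,322). The blue valve sits under the lid at (449,177), opposite the green dot. Next I'll get the metric positions.

Run:
```python
from h import *
c=robot.camera("wrist");o=robot.get_obs();print(o["joint_velocities"].round(3),o["position"])
b={}
for col in["red","green","yellow","orange","blue"]:
    for ce,s in blobs(c,col,(200,0,640,335))[1]:
        print(col,ce,s,onz(c,ce,.002)[:2].round(4),"z.087:",onz(c,ce,.087)[:2].round(4) if col=="blue" else "")
m,_=blobs(c,"blue",(335,200,366,340))
ys,xs=np.nonzero(m)
f=cv2.fitLine(np.c_[xs,ys].astype(np.float32)[(ys>232)&(ys<312)],cv2.DIST_HUBER,0,.01,.01).ravel();print(f,ys.min(),ys.max())
for y in(ys.min(),ys.max()):
    print(onz(c,(f[2]+(y-f[3])*f[0]/f[1],y),.087))
```

```text
[ 0.092 -0.015  0.038  0.073  0.039 -0.011] [0.47848486 0.12439297 0.28083254]
red [543.7 295. ] [533, 285, 23, 21, 373] [ 0.7426 -0.0393] z.087: 
red [306. 300.] [295, 290, 23, 21, 405] [ 0.4572 -0.016 ] z.087: 
green [583.3 294.6] [574, 285, 19, 19, 195] [ 0.7937 -0.0446] z.087: 
yellow [595.4 230.9] [584, 220, 23, 23, 409] [0.7991 0.0366] z.087: 
yellow [304.7 234.9] [293, 223, 25, 24, 458] [0.464  0.0641] z.087: 
orange [203.1  12.3] [201, 0, 6, 26, 126] [0.3889 0.2997] z.087: 
orange [216.4  11.2] [209, 0, 21, 30, 265] [0.402  0.2992] z.087: 
orange [337.   36.7] [327, 0, 16, 72, 401] [0.5163 0.2641] z.087: 
orange [225.   62.9] [201, 52, 54, 16, 347] [0.4034 0.2508] z.087: 
orange [268.9  65.5] [265, 63, 10, 5, 19] [0.4466 0.2438] z.087: 
blue [574.5   9.5] [545, 0, 62, 23, 1138] [0.7563 0.274 ] z.087: [0.7046 0.2608]
blue [566.  161.1] [554, 149, 24, 25, 464] [0.7557 0.1208] z.087: [0.7041 0.1371]
blue [608.4 161.4] [598, 150, 22, 24, 437] [0.8059 0.1167] z.087: [0.7446 0.1338]
blue [357.1 259.3] [343, 207, 56, 110, 1792] [0.5203 0.0294] z.087: [0.5139 0.0633]
[1.6745813e-02 9.9985975e-01 3.4949344e+02 2.7250171e+02] 208 316
[0.50936037 0.1123925  0.087     ]
[0.50364496 0.00534237 0.087     ]
```

```bash
cat >> h.py <<'E'
def delta(pos,xdeg,tilt=None):
    o=robot.get_obs();r=R.from_quat(o["tool_rot"]);a=np.radians(xdeg)
    x=np.array([np.cos(a),np.sin(a),0]);z=np.array([0,0,-1.]);T=R.from_matrix(np.c_[x,np.cross(z,x),z])
    print("t",o["time"],"p",o["position"].round(4),"F",o["ft_force"].round(1),"w",o["grip_width"].round(4),"| d",(r.inv().apply(np.array(pos)-o["position"])*1000).round(1),np.degrees((r.inv()*T).as_rotvec()).round(2))
E
python3 -c "
from h import *
delta([.507,.061,.15],85.2)"
```

```text
Traceback (most recent call last):
  File "h.py", line 32, in delta
    print("t",o["time"],"p",o["position"].round(4),"F",o["ft_force"].round(1),"w",o["grip_width"].round(4),"| d",(r.inv().apply(np.array(pos)-o["position"])*1000).round(1),np.degrees((r.inv()*T).as_rotvec()).round(2))
                                                                                  ^^^^^^^^^^^^^^^^^^^^^
AttributeError: 'float' object has no attribute 'round'
```

```bash
sed -i 's/o\["grip_width"\].round(4)/round(o["grip_width"],4)/' h.py
python3 -c "
from h import *
delta([.507,.061,.15],85.2)"
```

```text
t 1.5 p [0.4785 0.1244 0.2808] F [-0.6  0.4 -0.3] w 0.0871 | d [-60.3  33.7 131.1] [ 0.2   0.12 -0.4 ]
```

Request:
carry_out(series=[[-30,17,40,0,0,0,-0.2],[-60,34,85,0,0,0,-0.2],[-60,34,131,0,0,0,-0.2],[-60,34,131,0,0,0,-0.2],[-60,34,131,0,0,0,-0.2],[-60,34,131,0,0,0,-0.2]], force=8)

```text
time: 2.25
position: [0.5087, 0.0618, 0.1522]
tool_rot: [0.738, 0.675, 0.002, 0.004]
ft_force: [-0.4, 0.5, -0.1]
grip_width: 0.0383
```

Run:
```python
from h import *
delta([.507,.061,.07],85.2)
C={n:robot.camera(n) for n in["wrist","side","scene"]}
cv2.imwrite("pics/w2.png",C["wrist"]["pixels"][:,:,::-1])
cv2.imwrite("pics/s2.png",cv2.resize(C["side"]["pixels"][120:330,260:480,::-1],None,fx=2.8,fy=2.8))
```

```text
t 2.25 p [0.5087 0.0618 0.1522] F [-0.4  0.5 -0.1] w 0.0383 | d [-0.8 -2.2 82.1] [ 0.44  0.12 -0.33]
```

View pics/w2.png

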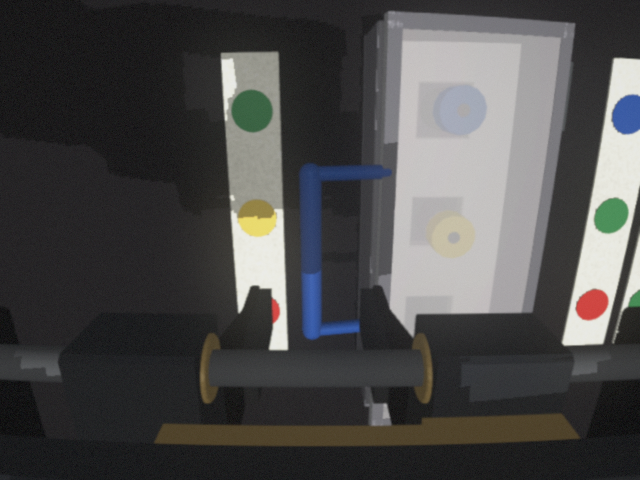

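View pics/s2.png

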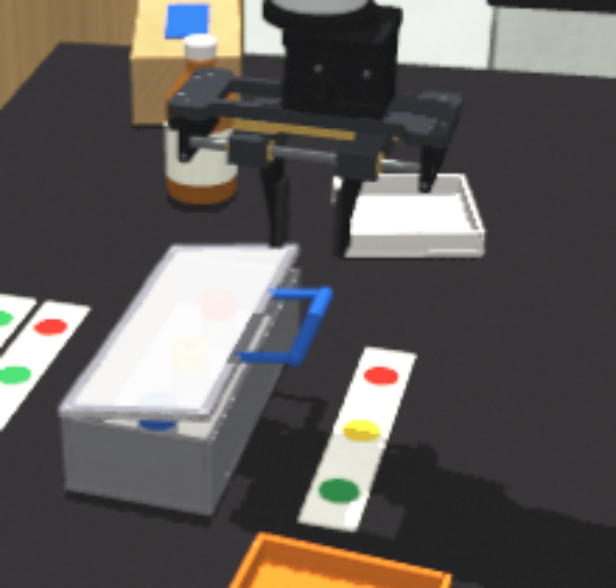

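Run:
```python
from h import *
c=robot.camera("wrist")
m,_=blobs(c,"blue",(290,150,330,345))
ys,xs=np.nonzero(m);k=(ys>190)&(ys<315)
f=cv2.fitLine(np.c_[xs,ys].astype(np.float32)[k],cv2.DIST_HUBER,0,.01,.01).ravel()
for z in(.084,.087,.09):
  print([onz(c,(f[2]+(y-f[3])*f[0]/f[1],y),z)[:2].round(4) for y in(ys.min()+4,ys.max()-4)])
delta([.507,.061,.07],85.2)
```

```text
[array([0.5116, 0.1115]), array([0.5014, 0.0061])]
[array([0.5116, 0.112 ]), array([0.5016, 0.0079])]
[array([0.5116, 0.1124]), array([0.5017, 0.0097])]
t 2.45 p [0.5079 0.0615 0.1513] F [-0.4 -0.  -0.3] w 0.0353 | d [-0.4 -1.3 81.3] [ 0.34  0.13 -0.37]
```

Request:
carry_out(series=[[0,-1,30,0,0,0,-0.2],[0,-1.5,60,0,0,0,-0.2],[0,-1.5,83,0,0,0,-0.2],[0,-1.5,83,0,0,0,-0.2],[0,-1.5,83,0,0,0,-0.9],[0,-1.5,83,0,0,0,-0.9],[0,-1.5,83,0,0,0,-0.9],[0,-1.5,83,0,0,0,-0.9]], force=8)

```text
time: 3.45
position: [0.5063, 0.0615, 0.0686]
tool_rot: [0.738, 0.675, 0.001, 0.003]
ft_force: [-1.0, -1.3, 0.7]
grip_width: 0.0113
```

Run:
```python
from h import *
delta([.507,.061,.07],85.2)
c=robot.camera("side")
cv2.imwrite("pics/s3.png",cv2.resize(c["pixels"][120:330,260:480,::-1],None,fx=2.8,fy=2.8))
c=robot.camera("wrist")
cv2.imwrite("pics/w3.png",c["pixels"][:,:,::-1])
```

```text
t 3.45 p [0.5063 0.0615 0.0686] F [-1.  -1.3  0.7] w 0.0113 | d [-0.4  0.7 -1.4] [ 0.29  0.13 -0.36]
```

View pics/s3.png

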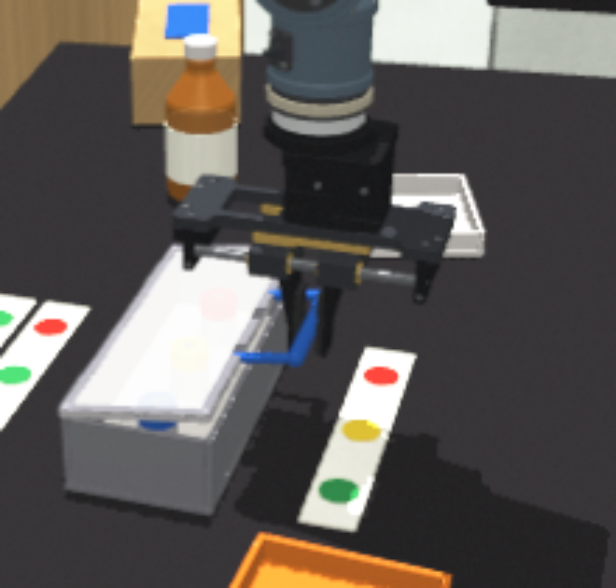

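View pics/w3.png

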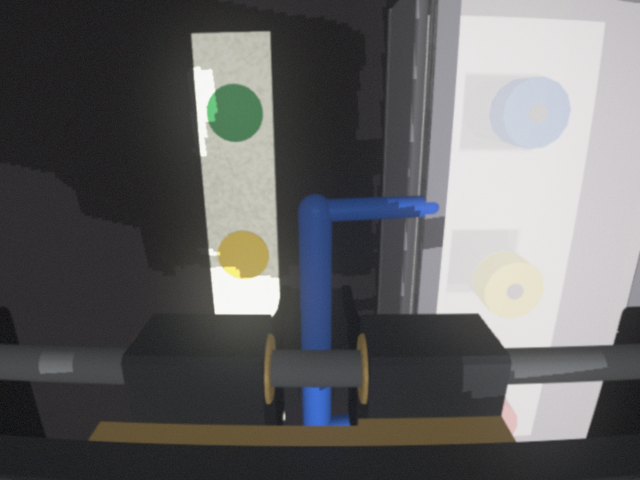

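The bar is gripped (opening 11 mm). Now I'll start the arc.

Request:
carry_out(series=[[0,3,-14.7,0,0,0,-0.9],[0,7.3,-29,0,0,0,-0.9],[0,13,-43,0,0,0,-0.9],[0,20,-56,0,0,0,-0.9],[0,28.6,-68.5,0,0,0,-0.9],[0,38,-80,0,0,0,-0.9],[0,49,-90.5,0,0,0,-0.9],[0,60.5,-100,0,0,0,-0.9]], force=15)

```text
time: 4.55
position: [0.5643, 0.0567, 0.1685]
tool_rot: [0.738, 0.675, -0.001, 0.001]
ft_force: [-3.3, 1.6, -0.8]
grip_width: 0.0115
```

Run:
```python
from h import *
c=robot.camera("side")
cv2.imwrite("pics/s4.png",cv2.resize(c["pixels"][100:330,260:480,::-1],None,fx=2.6,fy=2.6))
delta([.657,.049,.197],85.2)
```

```text
t 4.6 p [0.5668 0.0564 0.1702] F [-5.7  1.4  6.6] w 0.0114 | d [  0.7  90.6 -26.4] [ 0.24  0.1  -0.36]
```

View pics/s4.png

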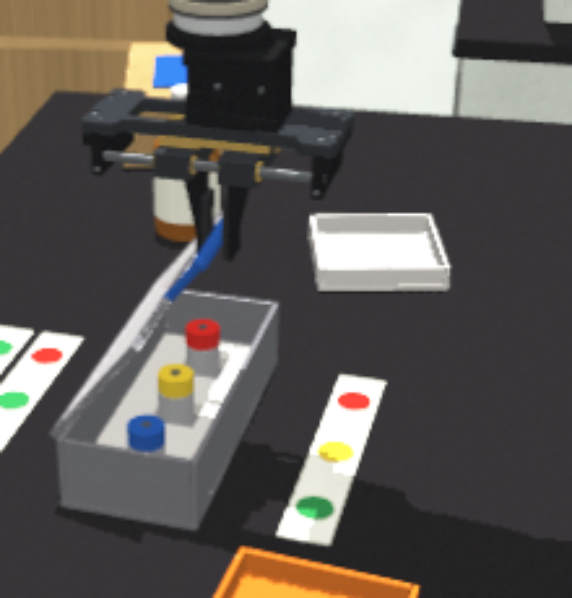

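Request:
carry_out(series=[[0,12,-7.7,0,0,0,-0.9],[0,26,-14.4,0,0,0,-0.9],[0,40,-19.7,0,0,0,-0.9],[0,54,-23.5,0,0,0,-0.9],[0,69,-26,0,0,0,-0.9],[0,81,-26.8,0,0,0,-0.9],[0,90,-26.8,0,0,0,-0.9],[0,90,-26.8,0,0,0,-0.9]])

```text
time: 5.6
position: [0.6581, 0.0484, 0.1976]
tool_rot: [0.738, 0.674, 0.002, 0.003]
ft_force: [-0.7, 1.2, 1.6]
grip_width: 0.0114
```

Run:
```python
from h import *
for n in("side","scene"):
  c=robot.camera(n)
  cv2.imwrite(f"pics/{n}5.png",cv2.resize(c["pixels"][100:330,220:440,::-1],None,fx=2.6,fy=2.6))
delta([.657,.049,.197],85.2)
```

```text
t 5.7 p [0.6573 0.0485 0.1976] F [-0.   1.3  1.7] w 0.0112 | d [ 0.5 -0.4  0.6] [ 0.38  0.08 -0.36]
```

View pics/side5.png

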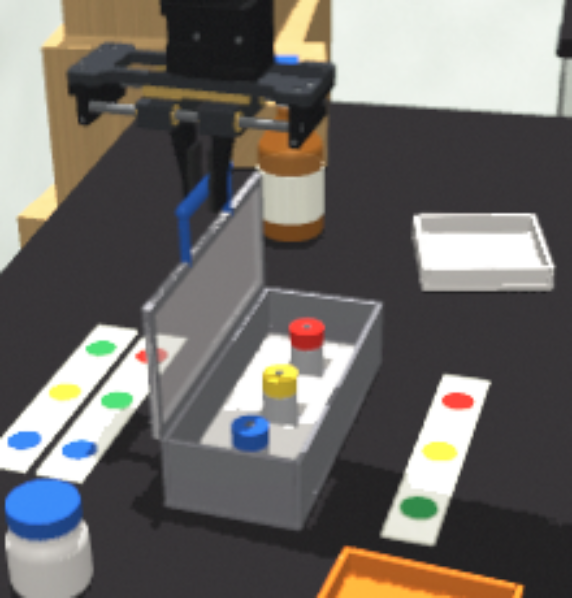

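View pics/scene5.png

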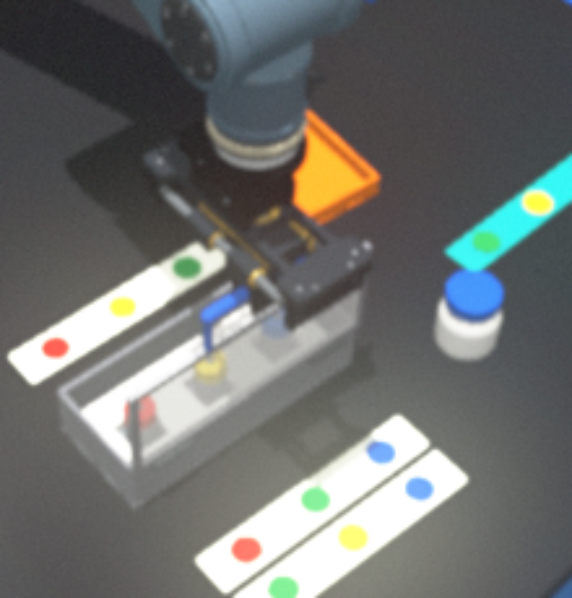

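Lid is upright. I'll release it, rise, and verify.

Request:
carry_out(series=[[0,0,0,0,0,0,-0.2],[0,0,0,0,0,0,-0.2],[0,0,0,0,0,0,-0.2],[0,0,-25,0,0,0,-0.2],[0,0,-60,0,0,0,-0.2],[0,-20,-90,0,0,0,-0.1],[0,-60,-90,0,0,0,0],[0,-110,-90,0,0,0,0]])

```text
time: 6.7
position: [0.5468, 0.0584, 0.2872]
tool_rot: [0.738, 0.674, 0.002, 0.004]
ft_force: [-0.2, -0.5, 0.2]
grip_width: 0.0427
```

Run:
```python
from h import *
C={}
for n in("side","scene","wrist"):
  c=C[n]=robot.camera(n)
  cv2.imwrite(f"pics/{n}6.png",c["pixels"][:,:,::-1] if n=="wrist" else cv2.resize(c["pixels"][100:330,220:440,::-1],None,fx=2.6,fy=2.6))
delta([.6,.13,.2],175.2)
for n,c in C.items():
  for col in("blue","orange"):
    for ce,s in blobs(c,col,(220,100,440,345) if n!="wrist" else None)[1]: print(n,col,ce,s)
```

```text
t 6.85 p [0.544  0.0591 0.2867] F [ 0.3 -0.4  0.4] w 0.0434 | d [75.8 49.  86.8] [  0.11   0.26 -90.34]
side blue [326.5 126.8] [319, 122, 16, 11, 157]
side blue [298.  176.7] [288, 161, 22, 40, 294]
side blue [316.  266.2] [310, 260, 13, 13, 149]
side blue [228.8 268.9] [223, 266, 13, 7, 68]
side blue [250.  272.5] [244, 269, 13, 8, 68]
side blue [236.2 295.1] [222, 284, 30, 24, 571]
side orange [331.1 154.9] [320, 142, 24, 25, 429]
side orange [377.2 330.5] [334, 310, 88, 35, 2219]
scene blue [316.8 209.7] [297, 197, 40, 27, 222]
scene blue [402.  212.5] [391, 204, 23, 19, 342]
scene blue [366.3 273.6] [362, 271, 9, 6, 43]
scene blue [380.9 287.5] [377, 284, 9, 7, 48]
scene blue [432.3 337.3] [419, 324, 21, 21, 234]
scene orange [332.2 167.3] [298, 140, 68, 54, 1359]
wrist blue [373.3  97.4] [367, 92, 14, 11, 80]
wrist blue [516.1 109.4] [504, 97, 25, 26, 528]
wrist blue [561.4 110.3] [550, 97, 24, 27, 510]
wrist blue [371.1 117.5] [368, 115, 6, 7, 30]
wrist blue [512.4 241.7] [492, 165, 40, 149, 2521]
wrist orange [204.5   4.6] [135, 0, 138, 12, 1136]
```

View pics/side6.png

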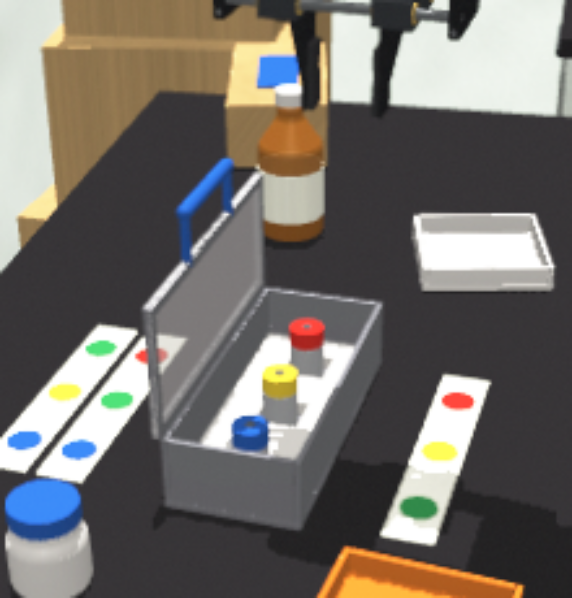

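View pics/scene6.png

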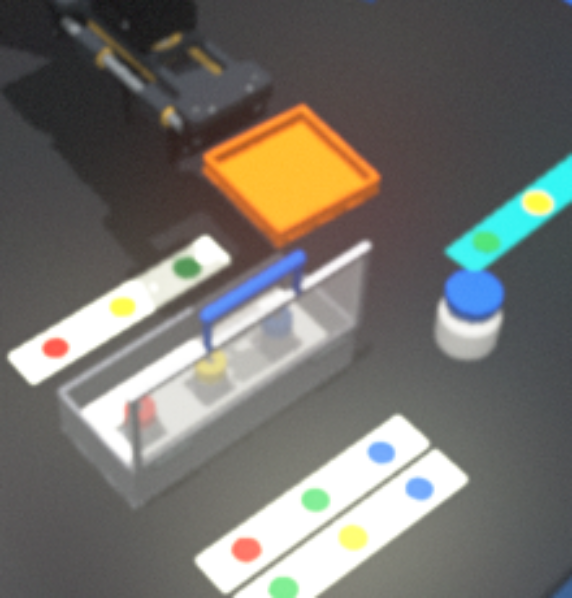

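View pics/wrist6.png

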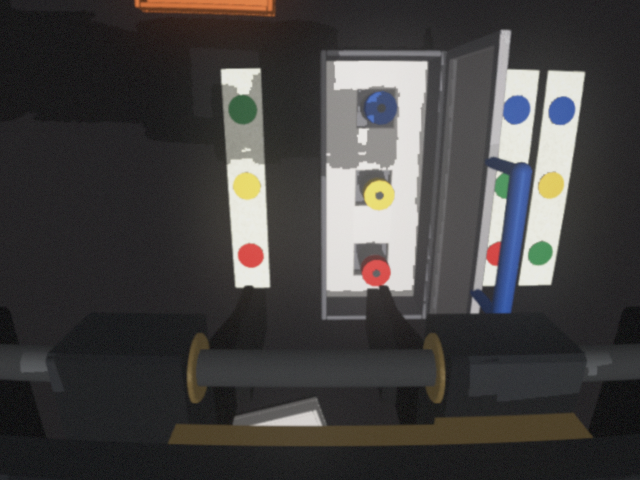

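The lid stands on its own. In the wrist view the blue valve top is at (380,108) and the case rim corners are at about (323,52), (447,52), (425,318) and (322,318). I'll compute positions from these.

Run:
```python
from h import *
c=robot.camera("wrist")
g=c["pixels"]
hsv=cv2.cvtColor(g,cv2.COLOR_RGB2HSV)
def top(lo,hi,box):
    m=cv2.inRange(hsv,lo,hi);k=np.zeros_like(m);k[box[1]:box[3],box[0]:box[2]]=1
    ct=max(cv2.findContours(m*k,0,1)[0],key=cv2.contourArea);return cv2.minEnclosingCircle(ct),cv2.fitEllipse(ct)
print(o:=robot.get_obs()["joint_velocities"].round(3))
for nm,lo,hi,b in(("blue",(105,90,20),(128,255,255),(345,70,415,150)),("yellow",(20,100,80),(35,255,255),(350,160,420,225)),("red",(0,120,60),(7,255,255),(350,235,420,290))):
    r=top(lo,hi,b);print(nm,r,onz(c,r[0][0],.053).round(4),onz(c,r[1][0],.053).round(4))
for uv in((323,52),(447,52),(425,318),(322,318)): print(onz(c,uv,.062).round(4))
m,_=blobs(c,"blue",(480,150,540,345));ys,xs=np.nonzero(m);k=(ys>190)&(ys<290)
f=cv2.fitLine(np.c_[xs,ys].astype(np.float32)[k],cv2.DIST_HUBER,0,.01,.01).ravel()
print([onz(c,(f[2]+(y-f[3])*f[0]/f[1],y),.216).round(4) for y in (172,240)])
cv2.imwrite("pics/w6z.png",cv2.resize(g[30:150,300:460,::-1],None,fx=5,fy=5))
```

```text
[-0.007  0.028 -0.067  0.001 -0.007 -0.001]
blue (((373.5454406738281, 106.88636016845703), 16.499176025390625), ((373.71771240234375, 107.04689025878906), (30.327072143554688, 32.34919357299805), 9.858879089355469)) [0.6047 0.1349 0.053 ] [0.6048 0.1347 0.053 ]
yellow (((372.19818115234375, 193.27279663085938), 15.293930053710938), ((372.35968017578125, 193.2752227783203), (29.297758102416992, 29.421934127807617), 129.03817749023438)) [0.5992 0.0542 0.053 ] [0.5994 0.0542 0.053 ]
red (((369.948974609375, 270.7585144042969), 14.05949878692627), ((370.0167236328125, 270.992919921875), (26.156396865844727, 27.040672302246094), 72.34405517578125)) [ 0.593  -0.0267  0.053 ] [ 0.593 -0.027  0.053]
[0.5622 0.1851 0.062 ]
[0.6705 0.1767 0.062 ]
[ 0.6475 -0.0822  0.062 ]
[ 0.5394 -0.0717  0.062 ]
[array([0.6618, 0.0961, 0.216 ]), array([0.6575, 0.0552, 0.216 ])]
```

View pics/w6z.png

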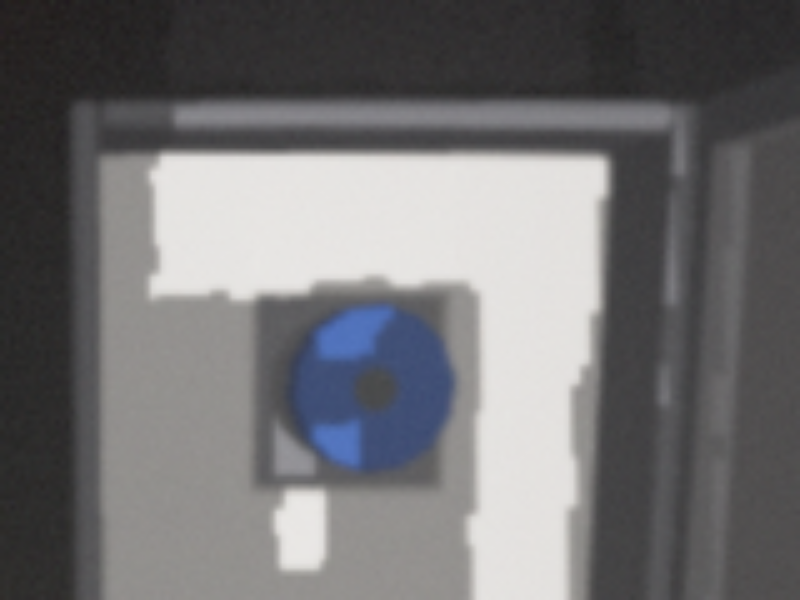

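Request:
carry_out(series=[[10,0,0,0,0,-11,0],[25,0,0,0,0,-22,0],[40,5,0,0,0,-33,0],[55,15,0,0,0,-44,0],[70,30,0,0,0,-55,0],[78,40,0,0,0,-66,0],[78,50,0,0,0,-77,0],[78,52,0,0,0,-90,0]])

```text
time: 7.9
position: [0.608, 0.1316, 0.2874]
tool_rot: [0.077, 0.997, -0.001, 0.005]
ft_force: [-0.2, -0.1, -0.4]
grip_width: 0.0432
```

```bash
python3 -c "
from h import *
delta([.605,.134,.12],175.2)"
```

```text
t 7.9 p [0.608  0.1316 0.2874] F [-0.2 -0.1 -0.4] w 0.0432 | d [  5.    2.1 167.4] [-0.07  0.57 -4.07]
```

Request:
carry_out(series=[[5,2,40,0,0.5,-4,0],[5,2,90,0,0.5,-4,0],[5,2,140,0,0.5,-4,0],[5,2,167,0,0.5,-4,0],[5,2,167,0,0.5,-4,0]])

```text
time: 8.52
position: [0.6048, 0.1336, 0.1176]
tool_rot: [0.043, 0.999, -0.001, -0.002]
ft_force: [-0.2, -1.0, 0.3]
grip_width: 0.0433
```

Run:
```python
from h import *
delta([.605,.134,.0235],175.2)
c=robot.camera("wrist");cv2.imwrite("pics/w7.png",c["pixels"][:,:,::-1])
d=robot.camera("side");cv2.imwrite("pics/s7.png",cv2.resize(d["pixels"][80:330,220:460,::-1],None,fx=2.4,fy=2.4))
```

```text
t 8.525 p [0.6048 0.1336 0.1176] F [-0.2 -1.   0.3] w 0.0433 | d [-0.5  0.6 94.1] [-0.11 -0.18 -0.1 ]
```

View pics/w7.png

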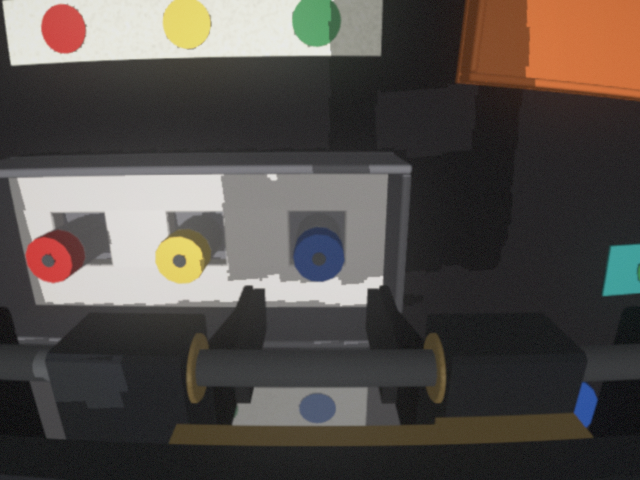

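View pics/s7.png

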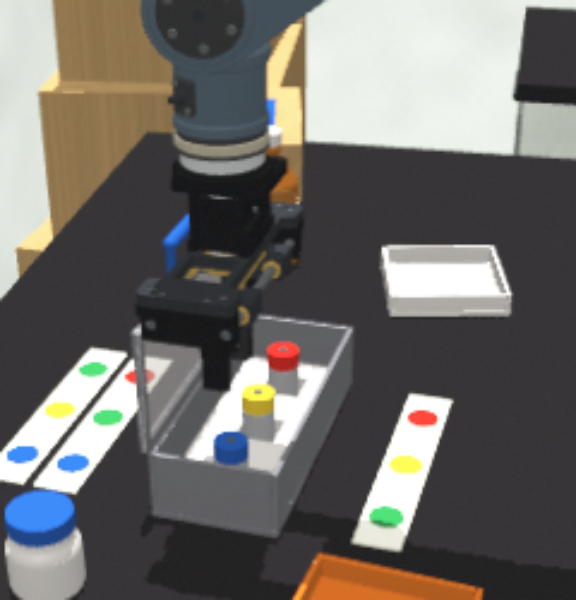

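The fingers straddle the blue valve at (319,255). I'll refine its position before descending.

Run:
```python
from h import *
c=robot.camera("wrist");hsv=cv2.cvtColor(c["pixels"],cv2.COLOR_RGB2HSV)
m=cv2.inRange(hsv,(105,90,20),(128,255,255));k=np.zeros_like(m);k[215:295,280:360]=1
ct=max(cv2.findContours(m*k,0,1)[0],key=cv2.contourArea);e=cv2.minEnclosingCircle(ct);print(e,onz(c,e[0],.053))
hole=(319,258)
print("hole",onz(c,hole,.055))
delta([.605,.134,.0235],175.2)
```

```text
((317.06939697265625, 248.3130340576172), 26.394384384155273) [0.60366913 0.13417608 0.053     ]
hole [0.6090753  0.13485441 0.055     ]
t 8.675 p [0.6071 0.1339 0.1217] F [ 0.9 -0.5  0.4] w 0.0437 | d [ 2.5 -0.  98.2] [-0.05  0.27 -0.08]
```

Request:
carry_out(series=[[3,0,25,0,0,0,0],[3,0,50,0,0,0,0],[3,0,75,0,0,0,0],[3,0,97,0,0,0,0],[3,0,97,0,0,0,0],[3,0,97,0,0,0,-0.6],[3,0,97,0,0,0,-0.6],[3,0,97,0,0,0,-0.6]], force=20)

```text
time: 9.68
position: [0.6058, 0.1342, 0.0263]
tool_rot: [0.043, 0.999, -0.0, 0.004]
ft_force: [0.1, 0.4, 5.1]
grip_width: 0.0293
```

Run:
```python
from h import *
delta([.604,.134,.0235],175.2)
d=robot.camera("side");cv2.imwrite("pics/s8.png",cv2.resize(d["pixels"][80:330,220:460,::-1],None,fx=2.4,fy=2.4))
delta([.604,.134,.0235],175.2)
```

```text
t 9.675 p [0.6058 0.1342 0.0263] F [0.1 0.4 5.1] w 0.0293 | d [ 1.8 -0.4  2.8] [-0.02  0.46 -0.09]
t 9.725 p [0.6058 0.1342 0.0263] F [-0.3  0.8  5.5] w 0.0294 | d [ 1.8 -0.4  2.7] [-0.02  0.45 -0.09]
```

View pics/s8.png

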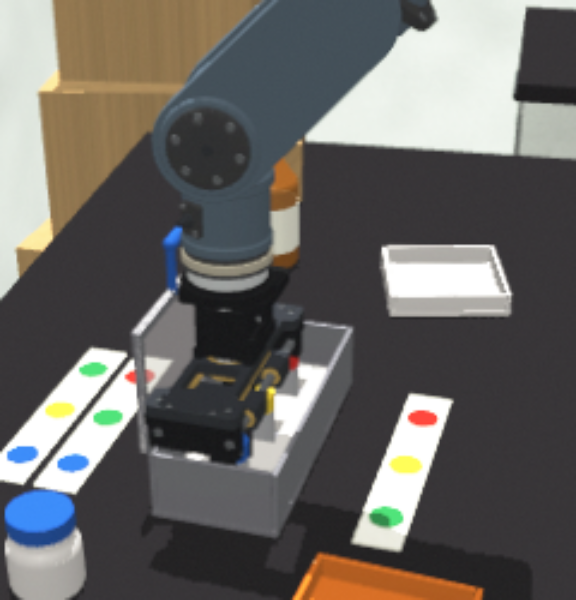

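Request:
carry_out(series=[[0,0,-20,0,0,0,-0.6],[0,0,-45,0,0,0,-0.6],[0,0,-70,0,0,0,-0.6],[0,0,-95,0,0,0,-0.6],[0,0,-115,0,0,0,-0.6],[30,0,-115,0,0,0,-0.6],[60,20,-115,0,0,0,-0.6],[60,20,-115,0,0,0,-0.6]])

```text
time: 10.72
position: [0.5437, 0.1605, 0.1416]
tool_rot: [0.042, 0.999, -0.0, 0.002]
ft_force: [-0.4, 1.0, -1.0]
grip_width: 0.0294
```

Run:
```python
from h import *
delta([.457,.30,.14],175.2)
C={n:robot.camera(n) for n in("scene","side","wrist")}
cv2.imwrite("pics/s9.png",cv2.resize(C["side"]["pixels"][80:400,200:460,::-1],None,fx=1.8,fy=1.8))
cv2.imwrite("pics/w9.png",C["wrist"]["pixels"][:,:,::-1])
# tray from scene: convex hull of rim -> approx
for n,b in(("scene",(280,120,380,200)),("side",(300,280,440,400))):
    c=C[n];m,_=blobs(c,"orange",b);ct=max(cv2.findContours(m,0,1)[0],key=cv2.contourArea);h=cv2.convexHull(ct)
    a=cv2.approxPolyDP(h,3,True)[:,0];print(n,[(p.tolist(),onz(c,p,.025)[:2].round(3).tolist(),onz(c,p,0)[:2].round(3).tolist()) for p in a])
```

```text
t 10.725 p [0.5437 0.1605 0.1416] F [-0.4  1.  -1. ] w 0.0294 | d [ 98.  131.9   1. ] [-0.03  0.29  0.03]
scene [([347, 150], [0.455, 0.373], [0.438, 0.393]), ([365, 167], [0.532, 0.361], [0.517, 0.381]), ([364, 173], [0.545, 0.343], [0.531, 0.362]), ([327, 193], [0.527, 0.222], [0.512, 0.238]), ([322, 188], [0.506, 0.225], [0.491, 0.241]), ([328, 162], [0.451, 0.303], [0.434, 0.321])]
side [([353, 310], [0.514, 0.228], [0.519, 0.197]), ([420, 325], [0.389, 0.247], [0.389, 0.217]), ([403, 384], [0.405, 0.396], [0.406, 0.372]), ([328, 365], [0.529, 0.378], [0.535, 0.353]), ([328, 355], [0.534, 0.355], [0.54, 0.329])]
```

View pics/s9.png

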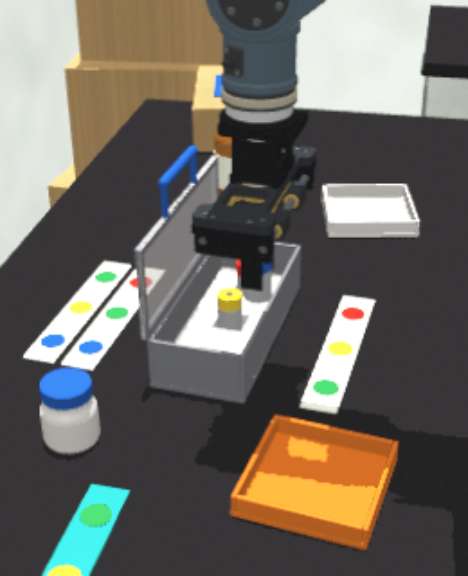

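View pics/w9.png

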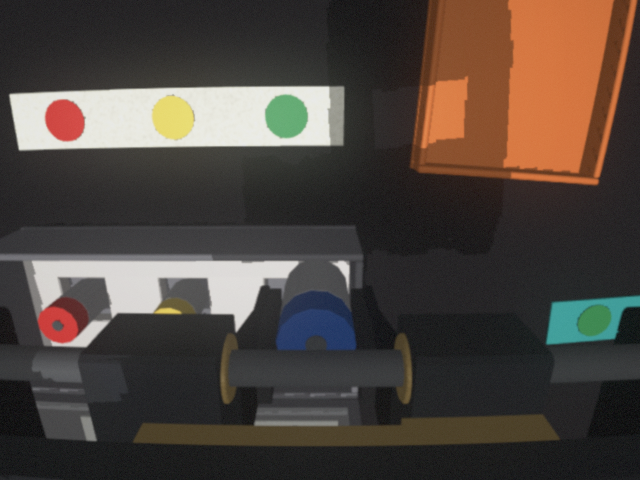

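Run:
```python
from h import *
c=robot.camera("scene")
P=[onz(c,p,.025)[:2].round(4) for p in((298.6,160.3),(336.5,140.3),(366,167.8))];print(P,"centre",(P[0]+P[2])/2)
c=robot.camera("side")
P=[onz(c,p,.025)[:2].round(4) for p in((353.5,312),(420.5,326),(404,375),(329,357))];print(P,"centre",np.mean(P,0))
delta([.46,.304,.14],175.2)
```

```text
[array([0.3917, 0.2502]), array([0.4082, 0.3797]), array([0.5362, 0.3612])] centre [0.46395 0.3057 ]
[array([0.5122, 0.2336]), array([0.388 , 0.2497]), array([0.4051, 0.3764]), array([0.5311, 0.3597])] centre [0.4591  0.30485]
t 10.975 p [0.5481 0.1589 0.1412] F [ 0.6 -0.7 -1. ] w 0.0298 | d [100.2 137.    0.3] [-0.01  0.55 -0.12]
```

Request:
carry_out(series=[[25,35,0,0,0,0,-0.6],[50,70,0,0,0,0,-0.6],[75,105,0,0,0,0,-0.6],[100,138,0,0,0,0,-0.6],[100,138,0,0,0,0,-0.6],[100,138,30,0,0,0,-0.6],[100,138,60,0,0,0,-0.6],[100,138,60,0,0,0,-0.6]])

```text
time: 11.98
position: [0.4604, 0.3035, 0.0784]
tool_rot: [0.044, 0.999, -0.001, 0.003]
ft_force: [-0.1, 0.1, -1.5]
grip_width: 0.0292
```

Run:
```python
from h import *
delta([.461,.305,.0275],175.2)
C={n:robot.camera(n) for n in("scene","side","wrist")}
delta([.461,.305,.0275],175.2)
cv2.imwrite("pics/s10.png",cv2.resize(C["side"]["pixels"][150:450,200:480,::-1],None,fx=2,fy=2))
cv2.imwrite("pics/w10.png",C["wrist"]["pixels"][:,:,::-1])
```

```text
t 11.975 p [0.4604 0.3035 0.0784] F [-0.1  0.1 -1.5] w 0.0292 | d [-0.2  1.7 50.9] [-0.15  0.32 -0.19]
t 12.125 p [0.4622 0.3048 0.0811] F [-0.3  0.4  0.1] w 0.029 | d [ 1.8  0.1 53.6] [ 0.03  0.65 -0.16]
```

View pics/s10.png

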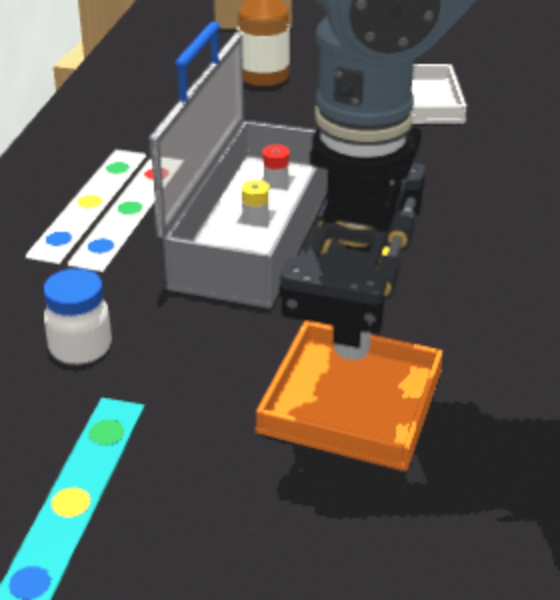

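View pics/w10.png

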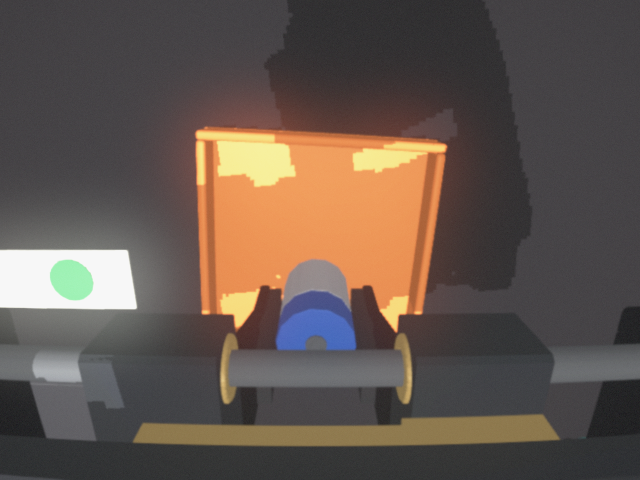

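The valve hangs over the middle of the orange tray. I'll lower it.

Request:
carry_out(series=[[1,1,15,0,0.4,0,-0.6],[1,1,30,0,0.4,0,-0.6],[1,1,42,0,0.4,0,-0.6],[1,1,48,0,0.4,0,-0.6],[1,1,51,0,0.4,0,-0.6],[1,1,53,0,0.4,0,-0.6],[1,1,54,0,0.4,0,-0.6],[1,1,54,0,0.4,0,-0.6]])

```text
time: 13.12
position: [0.4621, 0.3059, 0.0273]
tool_rot: [0.043, 0.999, 0.0, 0.002]
ft_force: [-0.4, -0.4, -1.0]
grip_width: 0.0291
```

Run:
```python
from h import *
delta([.461,.305,.0263],175.2)
C={n:robot.camera(n) for n in("side",)}
delta([.461,.305,.0263],175.2)
cv2.imwrite("pics/s11.png",cv2.resize(C["side"]["pixels"][250:420,300:460,::-1],None,fx=3.5,fy=3.5))
```

```text
t 13.125 p [0.4621 0.3059 0.0273] F [-0.4 -0.4 -1. ] w 0.0291 | d [ 1. -1.  1.] [ 0.04  0.27 -0.16]
t 13.175 p [0.4621 0.3059 0.0273] F [-0.1 -0.4 -1.4] w 0.0295 | d [ 1.1 -1.   1. ] [ 0.04  0.28 -0.17]
```

View pics/s11.png

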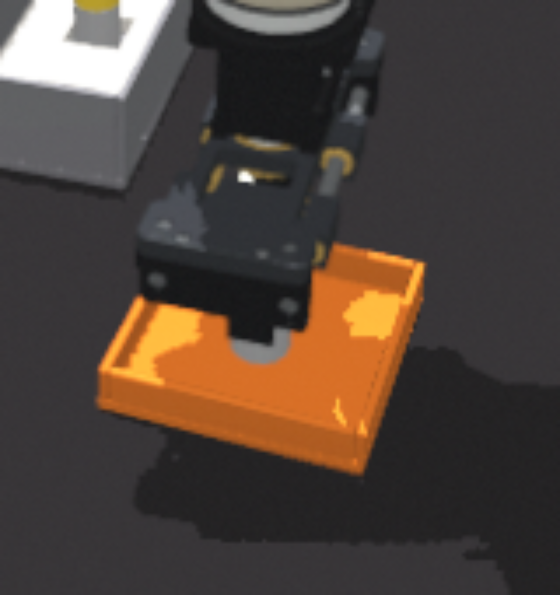

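Request:
carry_out(series=[[0,0,0.7,0,0,0,-0.6],[0,0,1.5,0,0,0,-0.6],[0,0,1.8,0,0,0,-0.6]])

```text
time: 13.55
position: [0.4623, 0.306, 0.0263]
tool_rot: [0.043, 0.999, 0.0, 0.003]
ft_force: [-2.1, 0.1, 6.6]
grip_width: 0.0293
```

Contact, 6.6 N upward. I'll release and rise straight up.

Request:
carry_out(series=[[0,0,0,0,0,0,-0.2],[0,0,0,0,0,0,0],[0,0,0,0,0,0,0],[0,0,-15,0,0,0,0],[0,0,-40,0,0,0,0],[0,0,-80,0,0,0,0],[0,0,-130,0,0,0,0],[50,0,-160,0,0,0,0]])

```text
time: 14.55
position: [0.4162, 0.3113, 0.1899]
tool_rot: [0.045, 0.999, 0.003, 0.007]
ft_force: [-1.3, 1.2, -0.4]
grip_width: 0.0438
```

Request:
carry_out(series=[[20,20,0,0,0,0,0],[20,60,0,0,0,0,0],[20,110,0,0,0,0,0],[20,150,0,0,0,0,0],[20,150,0,0,0,0,0]])

```text
time: 15.18
position: [0.4098, 0.4652, 0.1914]
tool_rot: [0.043, 0.999, 0.004, 0.008]
ft_force: [-0.1, -0.3, 0.6]
grip_width: 0.0434
```

Run:
```python
from h import *
C={n:robot.camera(n) for n in("side","scene")}
delta([.461,.305,.0263],175.2)
cv2.imwrite("pics/s12.png",cv2.resize(C["side"]["pixels"][100:400,200:460,::-1],None,fx=2,fy=2))
cv2.imwrite("pics/c12.png",cv2.resize(C["scene"]["pixels"][100:400,140:440,::-1],None,fx=2,fy=2))
```

```text
t 15.275 p [0.409  0.462  0.1908] F [-0.6 -0.   0.4] w 0.0438 | d [ -63.4 -152.6  164.6] [ 0.28  0.8  -0.27]
```

View pics/s12.png

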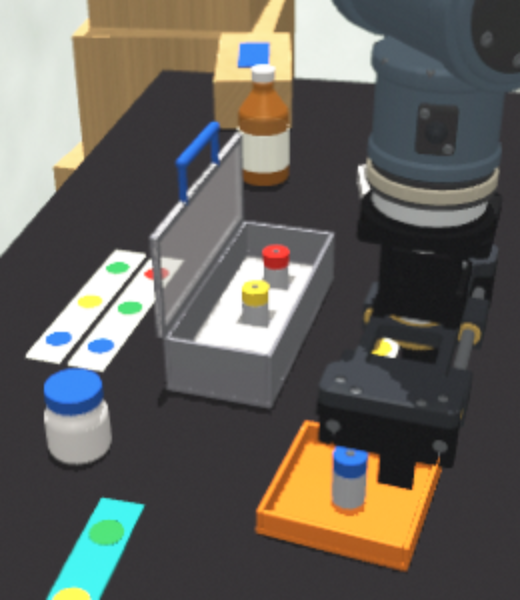

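View pics/c12.png

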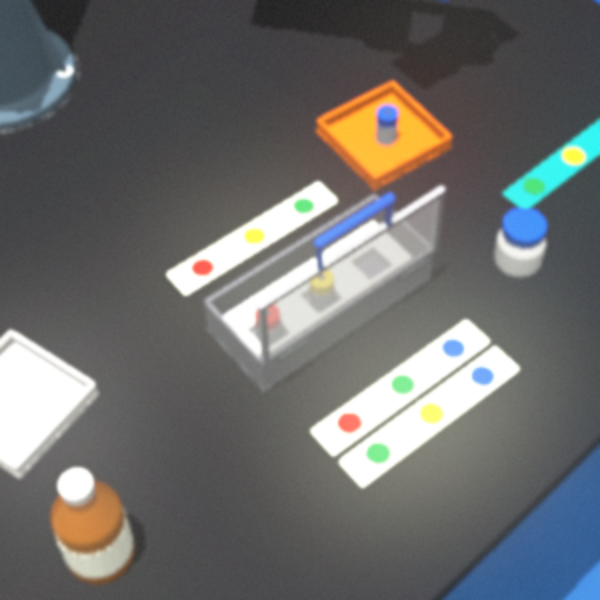

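The blue valve stands upright in the orange tray. The lid is still open, the yellow and red valves are in their wells, the bottle and jar haven't moved, and the gripper is clear. Handing in.

```bash
python3 -c "
from rig import robot
print(robot.hand_in())"
```

```text
the job is handed in; nothing more can be done
None
```

The job is done and handed in at about 15.3 s of the 58 s allowed. I opened the lid by its bar and left it upright. By the layout strip in front of the case (green, yellow, red), the blue valve in the left well was the wrong one. I took it out and stood it upright near the middle of the orange tray.

- **Last pictures:** the side and scene views taken just before handing in show the lid still upright after release and the blue valve standing in the tray. The red and yellow valves are in their wells, the bottle and jar look unmoved, and the gripper touches nothing. I did not measure the bottle and jar positions.
- **Lid angle:** I worked it out as about 1.59 rad. This came from where the bar stood relative to the hinge, so it is an estimate.
- **Forces:** the highest wrist-force readings I saw were about 9 N while opening the lid and 7 N when setting the valve down. I read them only between moves.
- **Disagreement:** the scene and side cameras put the strip's dots 7 to 11 mm apart in y. I combined the two views with wrist-camera views taken from above, which agreed to within a few mm, and both grasps went on cleanly.

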